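Serve a kahk with the pastry tongs

TASK

A guest is about to be offered the sugar-dusted kahk: pick up the pastry tongs from the coaster, close their jaws on the white-topped kahk standing on the wooden board, lift it off and hold it still, a few centimetres above the rim of the yellow bowl and over its middle, so that loose sugar falls into the bowl. Finish while still holding it there: the tongs stay in the gripper and the kahk stays pinched in their jaws, carried by nothing else. Touch the kahk only with the tongs, and do not push or knock the other two pastries, the board, the bowl, the mug or the sugar canister out of place.

Things in the scene. Friction and masses are not known exactly. Their poses are not given: they have to be found in the camera images.
- tongs: Serving tongs, 205 mm from hinge to tip, 22 mm tall, 90 g, lying flat across the coaster, steel with teal grips. Origin: on the mid plane at the hinge pin (heel), at the underside; x along the tongs from hinge to jaws, y to the left arm, z up. Two mirror-image arms swing about the hinge in the x-y plane, always equally; a spring holds them open. Centre of mass near x = 87 mm.
- tongs_grip (a point): Where to hold the tongs: mid plane, x = 90 mm, 11 mm above the underside, between the flat-sided teal silicone grips (x = 55 to 125 mm, z = 0 to 22 mm), one on each arm. Their outer sides are 57 mm apart at rest. The spring takes about 6 N to start closing, 7 N when they are 40 mm apart; squeezed to about 51 mm the tongs are held and still open.
- tongs_jaws (a point): Centre of what the jaws hold: mid plane, x = 185 mm, 11 mm above the underside, 95 mm ahead of tongs_grip. Jaws: upright shallow V cups of sheet steel, 22 mm tall, x = 165 to 205 mm. Gap between them: 77 mm at rest, about 66 mm with the grips squeezed to 51 mm (then 38 mm out to each side of the mid plane), 44 mm with the grips at 40 mm.
- tongs_left: Left arm of the tongs (with its jaw). Origin on the hinge, 5 mm left of the tongs' mid plane, at the underside; at rest its axes are those of the tongs.
- tongs_right: Right arm of the tongs (with its jaw). Origin on the hinge, 5 mm right of the tongs' mid plane, at the underside; at rest its axes are those of the tongs.
- coaster: Dark round silicone coaster, 100 mm across, 6 mm thick, fixed to the table; the tongs lie across it. Origin: centre of the underside.
- board: Dark wooden serving board on two feet, 130 mm (x) by 260 mm (y), flat top 40 mm above the table, 0.75 kg. Origin: centre of the underside; three pastries stand on it in a row along its y, about 82 mm apart, in any order.
- kahk: The wanted pastry: round golden biscuit with a white sugared dome, 44 mm across, 30 mm tall, about 34 g; its side is upright from 3 to 19 mm above its underside. Origin: centre of the underside, z up.
- cocoa_biscuit: Bystander: dark brown round biscuit of the same shape, 44 mm across, 30 mm tall, on the board. Origin: centre of the underside.
- date_bar: Bystander: amber-brown sesame date bar, 50 x 28 x 22 mm, long in its x, on the board. Origin: centre of the underside.
- bowl: Yellow plastic bowl, 140 mm across the rim, 58 mm tall, loose, empty. Origin: centre of the underside.
- bowl_rim (a point): Centre of the bowl's mouth, 58 mm above the table.
- mug: Bystander: empty white porcelain mug, 82 mm across, 92 mm tall, handle to its +y. Origin: centre of the underside.
- canister: Bystander: steel sugar canister with a twist cap, 89 mm across, 125 mm tall. Origin: centre of the underside.
Things that resemble listed ones, but are neither listed nor needed, are in the scene too. Several things look just like the coaster: the one meant starts farthest to the robot's left.

How it is judged:
On the way, in this order (a step that is already met when the one before it is completed fails the run):
1. the tongs are held clear of the coaster in the gripper while the kahk still stands on the board (height (world z) of tongs_grip above 0.04 m and contact force between the fingers and tongs above 0.5 N and contact force between tongs and coaster below 0.1 N and contact force between kahk and board above 0.05 N), for 0.2 s.
2. the kahk is off the board, pinched between both jaws of the tongs (height (world z) of kahk above 0.06 m and contact force between kahk and board below 0.05 N and contact force between each of tongs_left, tongs_right and kahk above 0.3 N and contact force between the fingers and tongs above 0.5 N), for 0.2 s.
At the end, for the whole second after the job is handed in: Gripper holds the tongs and both jaws pinch the kahk, still (under 30 mm/s), within 40 mm of the bowl's axis, underside 12 to 150 mm above the rim; tongs and kahk rest on nothing. Board, bowl, other pastries, mug and canister upright, within 20 mm of their starts (horizontal distance between kahk and bowl_rim below 0.04 m and z of kahk in the frame of bowl_rim between 0.012 and 0.15 m and contact force between each of tongs_left, tongs_right and kahk above 0.3 N and distance between kahk and tongs_jaws below 0.035 m and contact force between the fingers and tongs above 0.5 N and contact force between kahk and bowl below 0.05 N and contact force between tongs and bowl below 0.1 N and contact force between tongs and board below 0.1 N and linear speed of kahk below 0.03 m/s and angle between each of bowl, mug, canister's own z axis and vertical below 0.1 rad and distance of each of board, bowl, cocoa_biscuit, date_bar, mug, canister from where it was at the start of the episode below 0.02 m and height (world z) of tongs above 0.03 m); the arm keeps its last pose, push and grip.
It fails at once if the robot touched the kahk itself instead of using the tongs (contact force between any of the fingers, the arm and kahk above 0.3 N).
It fails at once if the kahk was dropped or pushed off the board onto the table (height (world z) of kahk below 0.03 m).
It fails at once if another pastry, the board or the bowl was pushed out of place (distance of any of cocoa_biscuit, date_bar, board, bowl from where it was at the start of the episode above 0.02 m).
It fails at once if the mug or the sugar canister was pushed or knocked over (distance of any of mug, canister from where it was at the start of the episode above 0.02 m).
It also fails if it takes over 46 s, if anything falls off the work surface, if the arm or the gripper's body presses on something with over 40 N, if the wrist force passes 120 N, or if a joint passes its speed limit or range.

ROBOT

A 7-joint arm with a two-finger parallel gripper is mounted at the origin on the work surface. World frame = base frame: x ahead of the robot, y to its left, z up, the work surface at z = 0. Lengths are in m, angles in rad, forces in N, time in s.
With the tool pointing down it reaches from about 0.4 to 0.85 m from the base axis. Payload 10.4 kg.
Tool frame: the origin (TCP) lies on the centre line of the jaws, within the pads' length; the fingertips stand r.tip_extent ahead of it and the grasp point (between the pads) lies 8 mm behind it (r.tip_extent is the distance from the TCP to the fingertips, in m); z points along the fingers, y is the direction in which the jaws open and shut (so a half turn about z gives the same grasp; the last joint's range is limited). The gripper opens to 87 mm and grips with 3 to 60 N. Pads are 19 mm wide; open, the fingers measure 117 mm over their backs; the gripper's body (75 mm by 190 mm) begins 51 mm behind the grasp point.
Start: joints at [1.183, 0.332, -0.065, 1.46, 0.022, 1.35, -0.088], TCP at [0.223, -0.584, 0.234] pointing down, gripper open.
Joint ranges: [-2.6, 2.6], [-0.5, 2.12], [-1.47, 1.34], [0.16, 2.42], [-1.27, 4.41], [0.06, 2.06], [-2.6, 2.6]. Speed limits (rad/s): [2.22, 2.22, 2.79, 2.79, 3.14, 3.14, 3.14].

INTERFACE

Orientations are given as a unit quaternion [x, y, z, w].
In Python, from bench import r gives the robot as it stands.
- The arm moves only by the shell command python3 -m jog 'ROWS' [FORCE]. ROWS is JSON, a list of rows, each a list of 7 numbers: the shift along the tool's x, y, z in cm, then the turn, a rotation vector about the tool's x, y, z in rad, then the opening, from -1 (shut) to 1 (fully open). In form: [[tx, ty, tz, wx, wy, wz, jaw], ...]. A call has 1 to 20 rows; each row shifts and turns the commanded pose from where the row before left it, along the tool's axes as they then stand; what a row does not reach is not made up. A row lasts 1/8 s, in which the tool goes at most 62.5 mm and 10.7 degrees, less where a joint would pass 70% of its speed; a pose out of reach is approached as far as the arm can. A call with a gripper value outside its range is refused whole. The fingers move at their own pace and stop on an object; FORCE is the grip in N (left out, the last holds). Time passes only in rows, so rows that do not move let the fingers close. It gives the time, the measured TCP pose, the force and the opening at its end, in the units of the state.
- r.read_state(): the state, without advancing time (a new reading comes with each control period).
- r.camera(name): name is "scene" or "top"; returns a dict with "frame" (400x640x3 uint8, red, green, blue), "fx", "fy", "cx", "cy" (pixels), "camera_from_world" (4x4, takes a point from world to camera coordinates). Camera axes: x right, y down, z forward; pixel columns grow to the right and rows downward; lengths in m; the calibration is good to about 2 mm. A picture is of the moment at which its call begins. There is no depth.
- r.close_job(): hands the job in, once; it reports no verdict.
Trained networks look in a picture, given as the dict that the camera call returned (one of the last four; its "shot" number tells which), for a name from the list of things; names that differ only in an ending like _2 or _b are one class to them, and where a whole thing is asked for, a point or a joint stands for the part that bears it (a point fixed in the world has none). Each returns a list of dicts, best first, with "score" (0 to 1); they miss things now and then, are a little off and sometimes report something else, mostly with a low value. They report only what shows in the picture. A call takes as long as a camera call. They do not tell look-alikes from the thing itself.
- r.search_frame(picture, thing): "rect" ([left, top, right, bottom] in pixels, round what is visible of it).
The state is a dict: "time": time; "joint_positions": joint angles; "joint_vel": joint speeds; "joint_torque": joint torques, N m; "ee_pos": TCP position; "eef_rot": TCP orientation; "ft_force": force on the tool from outside, world axes, zero at the start; "torque": the same for the moment, N m; "width": finger opening in m.
Only numpy, scipy, OpenCV 4.12 (cv2) and the standard library are available. Lean on these libraries where they do the work, as an engineer would, in place of code of your own. Each camera call takes 0.05 s, during which the arm holds its last target.

## Working session

There is one attempt and no reset: what is moved stays moved. The work goes in short steps, Python scripts to look and compute and a shell command to move; the robot and the scene stay as the last step left them, time stands still between calls to the robot, and variables do not carry over. Pictures are saved under pics/ and viewed, and the job is handed in when it is done.

```bash
mkdir -p pics; ls
python3 - <<'E'
from bench import r
import cv2,numpy as np
s=r.read_state()
print(s, r.tip_extent)
for n in("scene","top"):
    p=r.camera(n)
    cv2.imwrite(f"pics/{n}0.png",p["frame"][:,:,::-1])
    print(n,p["fx"],p["fy"],p["cx"],p["cy"],np.round(p["camera_from_world"],4).tolist(),p["shot"])
    for t in("tongs","tongs_left","tongs_right","coaster","board","kahk","cocoa_biscuit","date_bar","bowl","mug","canister"):
        print(t,[(np.round(d["rect"]).astype(int).tolist(),round(d["score"],2)) for d in r.search_frame(p,t)])
E
```

```text
pics
{'time': 0.0, 'joint_positions': array([ 1.18339984,  0.33285213, -0.06470515,  1.46098123,  0.02161283,
        1.3498989 , -0.08843928]), 'joint_vel': array([ 0.00209246, -0.00025112,  0.00017534,  0.00191909,  0.00043905,
       -0.00084084, -0.00138691]), 'joint_torque': array([-5.59122655e-04, -6.23267841e+01,  2.39430548e-02, -3.89892340e+01,
       -6.15460100e-02,  3.98046628e-02,  1.37589377e-04]), 'ee_pos': array([ 0.22282844, -0.58351153,  0.23274722]), 'eef_rot': array([ 9.83403067e-01,  1.81432872e-01, -1.69978575e-04, -7.01481772e-04]), 'ft_force': array([-0.12425532, -0.54703587, -0.39039416]), 'torque': array([0.00546534, 0.00960784, 0.06066238]), 'width': 0.0870096848935455} 0.011
scene 491.5179394978144 491.5179394978144 315.42745110989466 198.42535537667985 [[-0.1076, 0.9942, 0.0019, 0.0378], [0.5911, 0.0655, -0.8039, -0.2756], [-0.7994, -0.0854, -0.5947, 1.6699], [0.0, 0.0, 0.0, 1.0]] 1
tongs [([301, 176, 335, 236], 0.73)]
tongs_left [([318, 183, 335, 237], 0.63)]
tongs_right [([297, 186, 316, 238], 0.68)]
coaster [([297, 196, 332, 223], 0.88), ([264, 168, 29
[... 602 characters left out ...]
] 2
tongs [([308, 198, 331, 254], 0.55)]
tongs_left [([306, 202, 314, 227], 0.54), ([207, 200, 223, 214], 0.53)]
tongs_right [([328, 197, 334, 245], 0.69)]
coaster [([416, 284, 461, 327], 0.97), ([422, 112, 460, 154], 0.71), ([352, 250, 392, 290], 0.59), ([303, 197, 346, 234], 0.56)]
board [([161, 180, 274, 237], 0.78)]
kahk [([240, 200, 257, 213], 0.82)]
cocoa_biscuit [([209, 200, 225, 216], 0.8), ([160, 181, 273, 238], 0.36)]
date_bar [([176, 198, 188, 219], 0.63), ([333, 162, 335, 236], 0.56)]
bowl [([309, 204, 333, 253], 0.73), ([411, 173, 472, 231], 0.68)]
mug [([238, 81, 285, 127], 0.73), ([302, 164, 330, 253], 0.56)]
canister [([358, 82, 400, 137], 0.83), ([162, 178, 275, 240], 0.74)]
```

View pics/scene0.png

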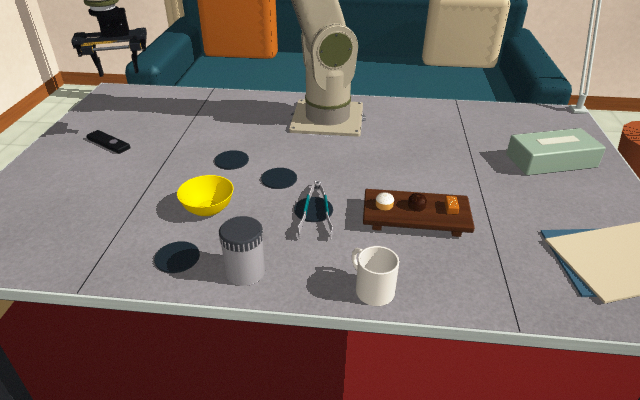

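View pics/top0.png

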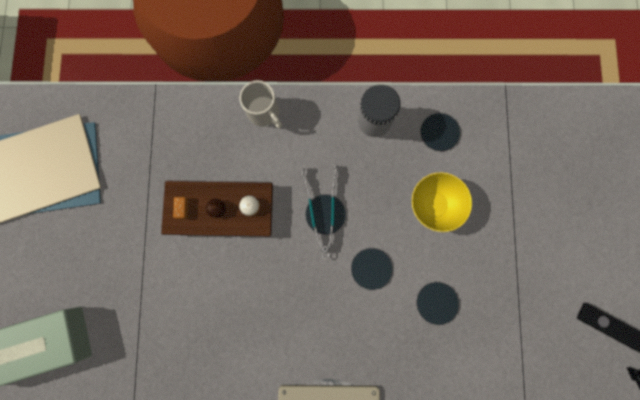

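Run:
```python
import cv2
a=cv2.imread("pics/scene0.png")[150:260,160:480]; cv2.imwrite("pics/scene_c.png",cv2.resize(a,(800,275),interpolation=cv2.INTER_CUBIC))
a=cv2.imread("pics/top0.png")[140:270,150:480]; cv2.imwrite("pics/top_c.png",cv2.resize(a,(800,315),interpolation=cv2.INTER_CUBIC))
```

```text
(no output)
```

View pics/scene_c.png

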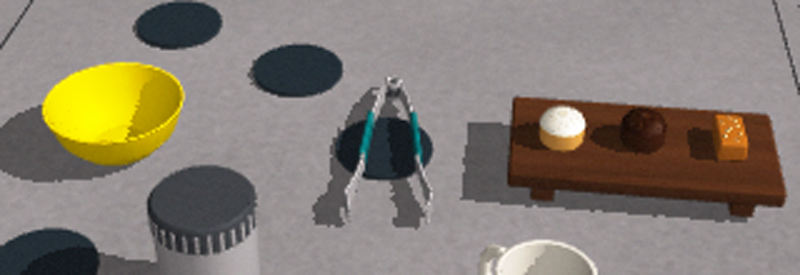

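View pics/top_c.png

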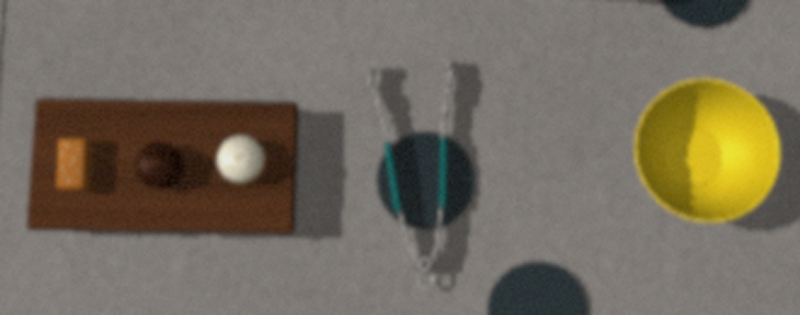

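The scene view shows the tongs lying on a coaster at about (316,208), with the jaws toward the viewer. 

Coaster look-alikes:
- scene (314,209), under the tongs
- scene (279,178)
- scene (231,159)
- scene (177,257)

The one under the tongs is farthest toward +y, so it is the coaster meant. Pastries in the scene view, with the top view in brackets:
- kahk, white dome: (385,201) (249,206)
- cocoa biscuit: (418,202)
- date bar: (453,204)

The close crops confirm that the white-topped one is the kahk. Next I triangulate.

```bash
cat > h.py <<'E'
import numpy as np,cv2
from bench import r
def proj(p,X):
    X=np.atleast_2d(X); T=np.array(p["camera_from_world"]); c=X@T[:3,:3].T+T[:3,3]
    return np.c_[p["fx"]*c[:,0]/c[:,2]+p["cx"],p["fy"]*c[:,1]/c[:,2]+p["cy"]]
def ray(p,uv):
    T=np.array(p["camera_from_world"]); R=T[:3,:3]; o=-R.T@T[:3,3]
    d=R.T@np.array([(uv[0]-p["cx"])/p["fx"],(uv[1]-p["cy"])/p["fy"],1.]); return o,d/np.linalg.norm(d)
def atz(p,uv,z):
    o,d=ray(p,uv); return o+d*(z-o[2])/d[2]
def tri(a,ua,b,ub):
    o1,d1=ray(a,ua);o2,d2=ray(b,ub)
    s=np.linalg.lstsq(np.c_[d1,-d2],o2-o1,rcond=None)[0]
    P,Q=o1+s[0]*d1,o2+s[1]*d2
    return (P+Q)/2,np.linalg.norm(P-Q)
def blobs(m,minA=8):
    n,l,st,c=cv2.connectedComponentsWithStats(m.astype(np.uint8))
    return [(c[i],st[i].tolist(),l==i) for i in range(1,n) if st[i][4]>=minA]
def hsv(p): return cv2.cvtColor(p["frame"],cv2.COLOR_RGB2HSV).astype(int)
def crop(p,box,name,k=8):
    x0,y0,x1,y1=box; a=p["frame"][y0:y1,x0:x1,::-1]
    cv2.imwrite("pics/"+name,cv2.resize(a,None,fx=k,fy=k,interpolation=cv2.INTER_CUBIC))
E
python3 - <<'E'
from h import *
S=r.camera("scene");T=r.camera("top")
for n,p in(("S",S),("T",T)):
    h=hsv(p);H,s,v=h[...,0],h[...,1],h[...,2]
    for nm,m in(("teal",(H>78)&(H<98)&(s>110)&(v>50)),("yellow",(H>22)&(H<34)&(s>180)),("white",(s<50)&(v>170)),("amber",(H>8)&(H<20)&(s>130)&(v>130))):
        m=m.copy(); m[:150]=0; m[270:]=0
        print(n,nm,[(np.round(c,1).tolist(),st) for c,st,_ in blobs(m)])
crop(S,(290,170,345,245),"s_t.png"); crop(T,(295,155,350,265),"t_t.png",7)
E
```

```text
S teal [([306.5, 204.3], [304, 195, 6, 22, 64]), ([326.0, 203.8], [324, 195, 5, 20, 54])]
S yellow [([205.2, 194.4], [177, 175, 56, 41, 1762])]
S white [([7.9, 156.9], [0, 150, 24, 21, 276]), ([551.7, 151.7], [529, 150, 60, 6, 210]), ([628.3, 165.5], [617, 150, 23, 31, 44]), ([311.5, 189.2], [309, 184, 5, 12, 19]), ([385.4, 198.3], [378, 193, 16, 12, 149]), ([300.8, 223.7], [298, 214, 7, 19, 36]), ([257.5, 257.3], [251, 242, 13, 28, 260]), ([372.6, 255.2], [356, 245, 44, 25, 371]), ([355.1, 260.2], [353, 253, 5, 15, 44])]
S amber [([452.7, 204.4], [446, 196, 13, 18, 176]), ([384.9, 206.2], [377, 202, 17, 9, 84])]
T teal [([332.4, 210.6], [330, 198, 5, 27, 105]), ([311.5, 213.6], [309, 200, 7, 27, 96])]
T yellow [([441.7, 201.8], [413, 174, 58, 57, 2630])]
T white [([246.0, 204.8], [240, 197, 13, 17, 174])]
T amber [([178.3, 207.0], [173, 197, 11, 21, 204])]
```

View pics/s_t.png

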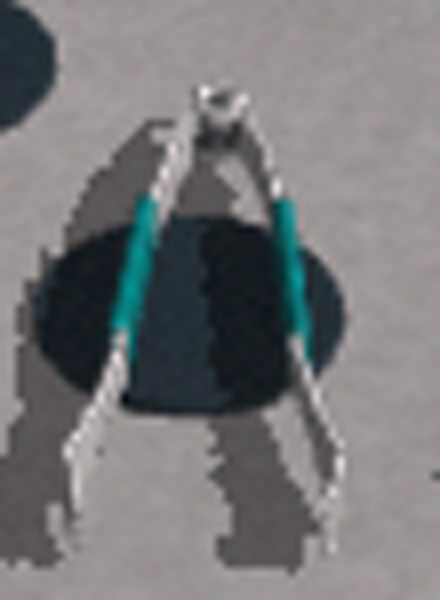

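View pics/t_t.png

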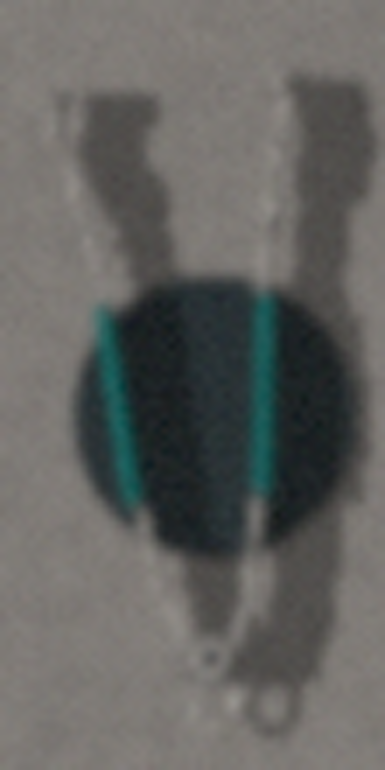

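The crops show these pixels:

| Point | Scene | Top |
|---|---|---|
| Hinge | (317.5,183) | (325,249) |
| Left jaw tip | (331,239) | (304,169) |
| Right jaw tip | (298.5,238) | (336,167) |

Both teal grips lie over the coaster.

Run:
```python
from h import *
S=r.camera("scene");T=r.camera("top")
f=lambda x:np.round(x,4)
P={}
for n,a,b in (("hinge",(317.5,183),(324.9,248.9)),("tipL",(331,238),(304.3,169.3)),("tipR",(298.5,238),(336,167.1)),
  ("gripL",(326,203.8),(311.5,213.6)),("gripR",(306.5,204.3),(332.4,210.6)),("kahkrect",(385.4,201),(248.5,206.5)),("date",(452.7,204.4),(181,208))):
    x,e=tri(S,a,T,b); P[n]=x; print(n,f(x),f(e), "top@z.02",f(atz(T,b,.02)))
# fits at known heights
print("bowl rim top",f(atz(T,(441.9,202.3),.055)))
h=hsv(T)
m=(h[...,0]>22)&(h[...,0]<34)&(h[...,1]>150); m[:150]=0
b=max(blobs(m),key=lambda q:q[1][4]); cs,_=cv2.findContours(b[2].astype(np.uint8),0,1); e=cv2.fitEllipse(max(cs,key=len)); print("ell",e, f(atz(T,e[0],.058)))
for n,rc in(("mug",[238,81,285,127]),("can",[358,82,400,137])): pass
print("can cap",f(atz(T,(380,103),.125)),"mug",f(atz(T,(257.5,96),.092)))
for uv in((164,181),(272,181),(272,236),(161,236)): print("board c",f(atz(T,uv,.04)))
crop(T,(235,190,265,225),"t_k.png",14);crop(S,(370,185,400,220),"s_k.png",14)
```

```text
hinge [0.4265 0.0114 0.023 ] 0.0046 top@z.02 [0.4268 0.0091 0.02  ]
tipL [0.6229 0.0641 0.0038] 0.0047 top@z.02 [0.6195 0.0608 0.02  ]
tipR [ 0.6291 -0.0137  0.0019] 0.0067 top@z.02 [ 0.6254 -0.0166  0.02  ]
gripL [0.5108 0.0431 0.0193] 0.0022 top@z.02 [0.5108 0.0419 0.02  ]
gripR [ 0.5183 -0.0065  0.0193] 0.0036 top@z.02 [ 0.5184 -0.0083  0.02  ]
kahkrect [0.5234 0.1898 0.0494] 0.0028 top@z.02 [0.5271 0.1942 0.02  ]
date [0.5191 0.3506 0.0484] 0.007 top@z.02 [0.5224 0.3573 0.02  ]
bowl rim top [ 0.5353 -0.262   0.055 ]
ell ((441.67108154296875, 201.71649169921875), (56.82548141479492, 59.92403793334961), 118.18153381347656) [ 0.5362 -0.2606  0.058 ]
can cap [ 0.748 -0.112  0.125] mug [0.777  0.1678 0.092 ]
board c [0.5847 0.3944 0.04  ]
board c [0.5862 0.1362 0.04  ]
board c [0.4554 0.1329 0.04  ]
board c [0.4537 0.393  0.04  ]
```

View pics/t_k.png

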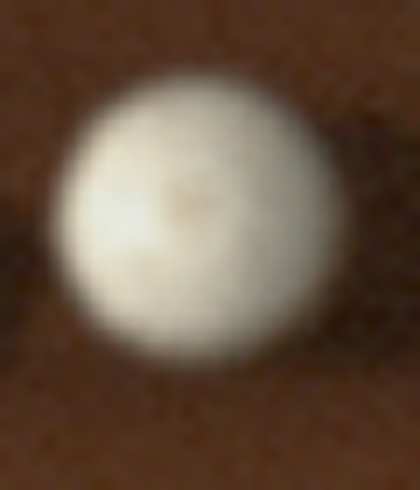

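View pics/s_k.png

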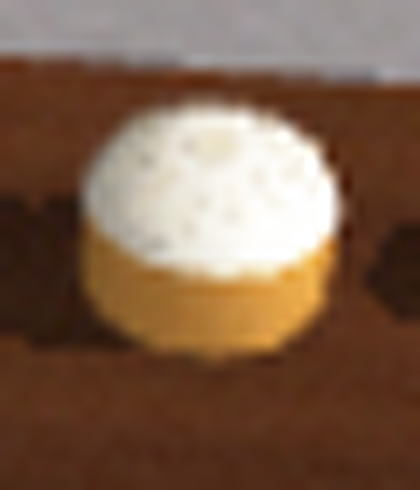

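```bash
python3 -m jog '[[3.05,-2.85,0,0,0,0,1],[3.05,-2.85,0,0,0,0,1],[3.05,-2.85,0,0,0,0,1],[3.05,-2.85,0,0,0,0,1],[3.05,-2.85,0,0,0,0,1],[3.05,-2.85,0,0,0,0,1],[3.05,-2.85,0,0,0,0,1],[3.05,-2.85,0,0,0,0,1],[3.05,-2.85,0,0,0,0,1],[3.05,-2.85,0,0,0,0,1],[3.05,-2.85,0,0,0,0,1],[3.05,-2.85,0,0,0,0,1],[3.05,-2.85,0,0,0,0,1],[3.05,-2.85,0,0,0,0,1],[3.05,-2.85,0,0,0,0,1],[3.05,-2.85,0,0,0,0,1],[0,0,4,0,0,0.147,1],[0,0,4,0,0,0.146,1]]' 20
cat > st.py <<'E'
from h import *
from scipy.spatial.transform import Rotation as R
s=r.read_state(); M=R.from_quat(s["eef_rot"]).as_matrix()
print("t",s["time"],"p",np.round(s["ee_pos"],4),"yaw",round(float(np.arctan2(M[1,0],M[0,0])),4),"z",np.round(M[:,2],4),"F",np.round(s["ft_force"],2),"w",round(float(s["width"]),4))
def need(t):
    print("need cm tool",np.round(100*M.T@(np.array(t)-s["ee_pos"]),2))
E
python3 -c "
from st import *
need([.515,.017,.02])"
```

```text
time: 3.65
ee_pos: [0.5166, 0.0167, 0.1528]
eef_rot: [0.999, 0.034, 0.001, 0.0]
ft_force: [0.8, -0.4, -0.8]
width: 0.087
t 3.65 p [0.5166 0.0167 0.1528] yaw 0.0679 z [ 1.3e-03 -1.0e-04 -1.0e+00] F [ 0.77 -0.41 -0.8 ] w 0.087
need cm tool [-0.18 -0.04 13.28]
```

```bash
python3 -m jog '[[-0.2,0,3,0,0,0,1],[0,0,3,0,0,0,1],[0,0,3,0,0,0,1],[0,0,0,0,0,0,1]]'; python3 -c "
from st import *
need([.515,.017,.02])
S=r.camera('scene');T=r.camera('top')
crop(S,(265,120,365,250),'s1.png',4);crop(T,(270,140,380,270),'t1.png',4)"
```

```text
time: 4.15
ee_pos: [0.5127, 0.016, 0.062]
eef_rot: [0.999, 0.036, -0.002, -0.0]
ft_force: [0.6, 0.5, 1.7]
width: 0.0871
t 4.15 p [0.5127 0.016  0.062 ] yaw 0.0718 z [-3.8e-03  3.0e-04 -1.0e+00] F [0.56 0.51 1.72] w 0.0871
need cm tool [ 0.25 -0.08  4.2 ]
```

View pics/s1.png

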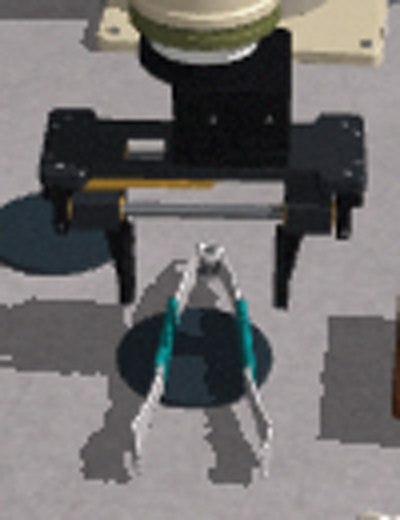

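View pics/t1.png

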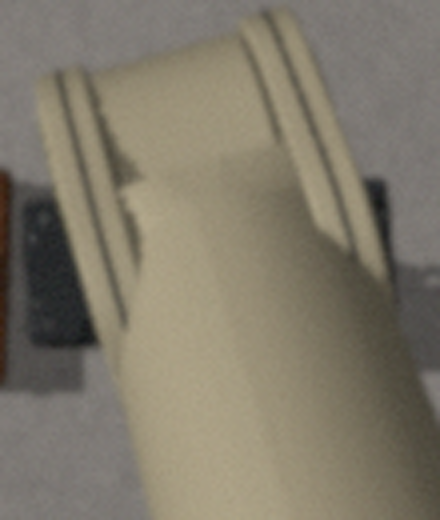

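The scene crop shows the fingers straddling both teal grips: fingertips at crop x≈128 and 282, grips at 168 and 245. The arm hides the tongs in the top view. I'll descend now.

```bash
python3 -m jog '[[0.1,-0.1,1.5,0,0,0,1],[0,0,1.5,0,0,0,1],[0,0,1,0,0,0,1],[0,0,0,0,0,0,1],[0,0,0,0,0,0,1]]'; python3 -c "
from st import *
need([.515,.017,.02])"
```

```text
time: 4.88
ee_pos: [0.5153, 0.0172, 0.0237]
eef_rot: [0.999, 0.036, 0.0, -0.0]
ft_force: [-0.0, 0.2, 0.4]
width: 0.0869
t 4.875 p [0.5153 0.0172 0.0237] yaw 0.0719 z [ 3.e-04  1.e-04 -1.e+00] F [-0.01  0.23  0.4 ] w 0.0869
need cm tool [-0.04  0.02  0.37]
```

```bash
python3 -m jog '[[0,0,0.3,0,0,0,1],[0,0,0,0,0,0,0.6],[0,0,0,0,0,0,0.3],[0,0,0,0,0,0,0.17],[0,0,0,0,0,0,0.17],[0,0,0,0,0,0,0.17],[0,0,0,0,0,0,0.17],[0,0,0,0,0,0,0.17]]' 20; python3 -c "
from st import *
need([.515,.017,.02])
S=r.camera('scene')
crop(S,(265,120,365,250),'s2.png',4)"
```

```text
time: 5.88
ee_pos: [0.5153, 0.0171, 0.0206]
eef_rot: [0.999, 0.036, 0.0, 0.0]
ft_force: [0.4, 0.2, 0.4]
width: 0.0514
t 5.875 p [0.5153 0.0171 0.0206] yaw 0.0718 z [ 3.e-04 -1.e-04 -1.e+00] F [0.36 0.2  0.38] w 0.0514
need cm tool [-0.03  0.01  0.06]
```

View pics/s2.png

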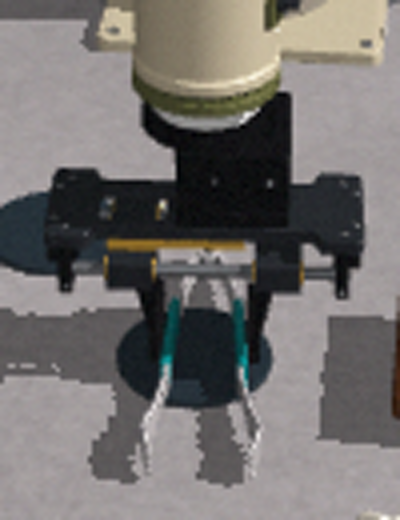

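Width is 51.4 mm with the tongs held and the grips between the fingers. I'll lift gently.

```bash
python3 -m jog '[[0,0,-0.5,0,0,0,0.17],[0,0,-1.5,0,0,0,0.17],[0,0,-2,0,0,0,0.17],[0,0,-2,0,0,0,0.17],[0,0,-2,0,0,0,0.17],[0,0,-1.2,0,0,0,0.17],[0,0,-0.5,0,0,0,0.17],[0,0,0,0,0,0,0.17],[0,0,0,0,0,0,0.17]]'; python3 -c "
from st import *
need([.43,.19,.115])
S=r.camera('scene');T=r.camera('top')
crop(S,(255,100,365,240),'s3.png',4);crop(T,(270,110,380,250),'t3.png',4)"
```

```text
time: 7.05
ee_pos: [0.5147, 0.0171, 0.1169]
eef_rot: [0.999, 0.036, -0.001, -0.0]
ft_force: [-0.6, 0.3, -2.0]
width: 0.0514
t 7.05 p [0.5147 0.0171 0.1169] yaw 0.0719 z [-0.001  0.    -1.   ] F [-0.56  0.35 -1.97] w 0.0514
need cm tool [ -7.21 -17.85   0.2 ]
```

View pics/s3.png

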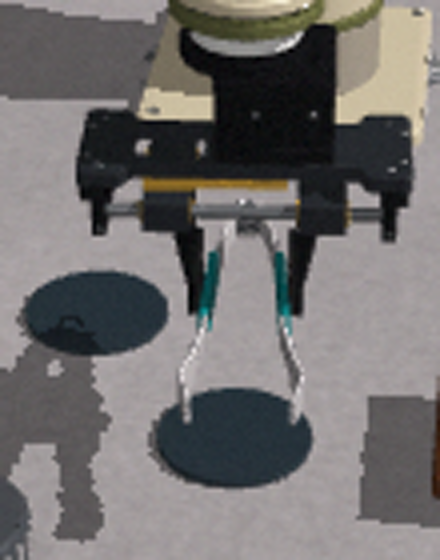

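View pics/t3.png

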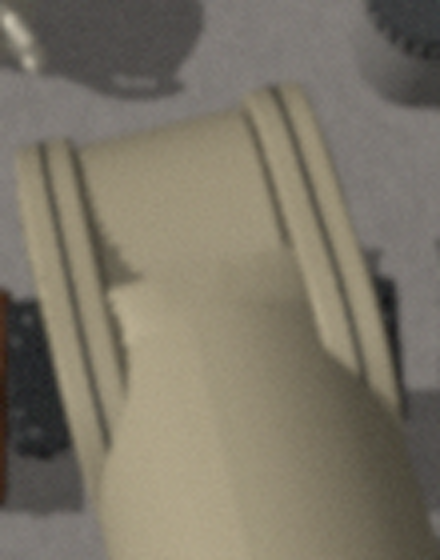

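```bash
python3 -c "
from st import *
S=r.camera('scene');T=r.camera('top')
e=s['ee_pos']
def w(a): return e+M@np.array(a)
# tool coords: x fwd, y right(world -y), z down
for y in(-.035,.035):
  for z in(.0146,-.0074): print('tip',np.round(proj(S,w([.115,y,z])),1))
  print('grip end',np.round(proj(S,w([.035,y*.026/.035,.0146])),1))
print('hinge top',np.round(proj(S,w([-.09,0,-.0074])),1))
print('kahk scene sil centre at model (.523,.19)')
for k in ([.524,.188],[.524,.190],[.522,.192]):
  a=np.linspace(0,2*np.pi,60)
  for n,p in(('S',S),('T',T)):
    q=np.vstack([proj(p,np.c_[k[0]+.022*np.cos(a),k[1]+.022*np.sin(a),0*a+z]) for z in(.041,.059)]+[proj(p,[[k[0],k[1],.07]])])
    print(k,n,np.round([q.min(0),q.max(0)],1).tolist())
"
```

```text
t 7.15 p [0.5148 0.0172 0.117 ] yaw 0.0719 z [-1.e-03  1.e-04 -1.e+00] F [-0.26 -0.21 -0.85] w 0.0509
tip [[329.  205.9]]
tip [[329.2 198. ]]
grip end [[325.7 185.3]]
tip [[297.9 205.2]]
tip [[297.7 197.3]]
grip end [[303.8 184.9]]
hinge top [[316.6 150. ]]
kahk scene sil centre at model (.523,.19)
[0.524, 0.188] S [[374.8, 192.8], [393.5, 209.4]]
[0.524, 0.188] T [[238.4, 196.3], [258.7, 216.0]]
[0.524, 0.19] S [[375.7, 192.8], [394.3, 209.4]]
[0.524, 0.19] T [[237.5, 196.3], [257.8, 216.0]]
[0.522, 0.192] S [[376.5, 192.4], [395.1, 209.0]]
[0.522, 0.192] T [[236.6, 197.2], [256.9, 216.8]]
```

```bash
python3 -m jog '[[-0.5,-1.2,0,0,0,0,0.17],[-1,-2.4,0,0,0,0,0.17],[-1,-2.4,0,0,0,0,0.17],[-1,-2.4,0,0,0,0,0.17],[-1,-2.4,0,0,0,0,0.17],[-1,-2.4,0,0,0,0,0.17],[-1,-2.4,0,0,0,0,0.17],[-0.7,-1.9,0,0,0,0.03,0.17],[0,0,0,0,0,0.042,0.17],[0,0,0,0,0,0,0.17],[0,0,0,0,0,0,0.17]]'; python3 -c "
from st import *
need([.43,.187,.115])
S=r.camera('scene');T=r.camera('top')
crop(S,(345,130,435,220),'s4.png',6);crop(T,(200,150,300,250),'t4.png',5)"
```

```text
time: 8.62
ee_pos: [0.4306, 0.1866, 0.1175]
eef_rot: [1.0, 0.0, 0.0, 0.0]
ft_force: [0.8, -0.3, -1.2]
width: 0.0513
t 8.625 p [0.4306 0.1866 0.1175] yaw 0.0007 z [ 0.e+00 -2.e-04 -1.e+00] F [ 0.83 -0.29 -1.23] w 0.0513
need cm tool [-0.06 -0.04  0.25]
```

View pics/s4.png

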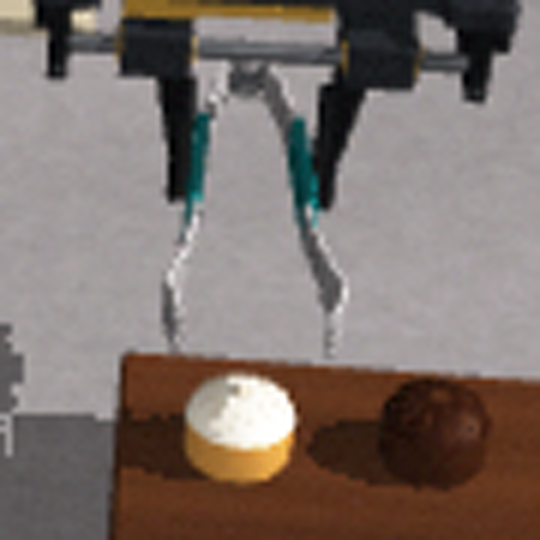

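View pics/t4.png

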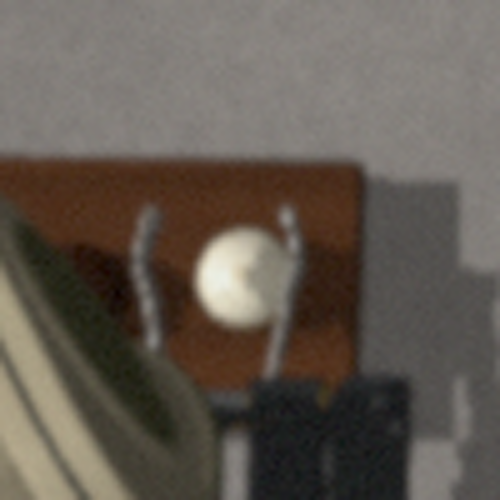

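```bash
python3 -c "
from st import *
S=r.camera('scene');T=r.camera('top')
f=lambda x:np.round(x,4)
for n,u in(('tipL',(230,192)),('tipR',(257.4,192.4)),('vL',(228,201)),('vR',(259.4,203))): print(n,f(atz(T,u,.12)))
print('kahk',f(atz(T,(248.8,205.6),.057)))
for n,u in(('tipLtop',(345+345/6,130+290/6)),('tipRtop',(345+170/6,130+280/6)),('btipL',(345+330/6,130+355/6)),('btipR',(345+175/6,130+348/6))): print(n,f(atz(S,u,.125 if 'top' in n else .103)))
print('kahk S',f(atz(S,(345+240/6,130+430/6),.055)))
"
```

```text
t 8.725 p [0.4307 0.1864 0.1175] yaw -0.0 z [ 0.e+00 -1.e-04 -1.e+00] F [ 1.05  0.2  -1.58] w 0.0513
tipL [0.5461 0.2158 0.12  ]
tipR [0.5456 0.1561 0.12  ]
vL [0.5263 0.2193 0.12  ]
vR [0.5224 0.151  0.12  ]
kahk [0.5246 0.1862 0.057 ]
tipLtop [0.5317 0.2244 0.125 ]
tipRtop [0.5323 0.1564 0.125 ]
btipL [0.5451 0.2205 0.103 ]
btipR [0.547  0.1601 0.103 ]
kahk S [0.5333 0.1897 0.055 ]
```

The top view shows the jaws symmetric about the kahk: jaw mid y 0.186, kahk y 0.186. The V centre is at x 0.5257 and the kahk at 0.5246. The scene view agrees, with both at y≈0.190. I'll descend around it.

```bash
python3 -m jog '[[-0.1,0,0.7,0,0,0,0.17],[0,0,1.2,0,0,0,0.17],[0,0,1.2,0,0,0,0.17],[0,0,1.2,0,0,0,0.17],[0,0,0.8,0,0,0,0.17],[0,0,0.5,0,0,0,0.17],[0,0,0,0,0,0,0.17],[0,0,0,0,0,0,0.17]]'; python3 -c "
from st import *
need([.43,.187,.059])
S=r.camera('scene');T=r.camera('top')
crop(S,(345,145,435,235),'s5.png',6);crop(T,(200,150,300,250),'t5.png',5)"
```

```text
time: 9.82
ee_pos: [0.43, 0.1866, 0.0618]
eef_rot: [1.0, -0.0, 0.0, -0.0]
ft_force: [0.4, -0.6, -1.2]
width: 0.0508
t 9.825 p [0.43   0.1866 0.0618] yaw -0.0002 z [ 5.e-04  1.e-04 -1.e+00] F [ 0.42 -0.56 -1.23] w 0.0508
need cm tool [-0.   -0.04  0.28]
```

View pics/s5.png

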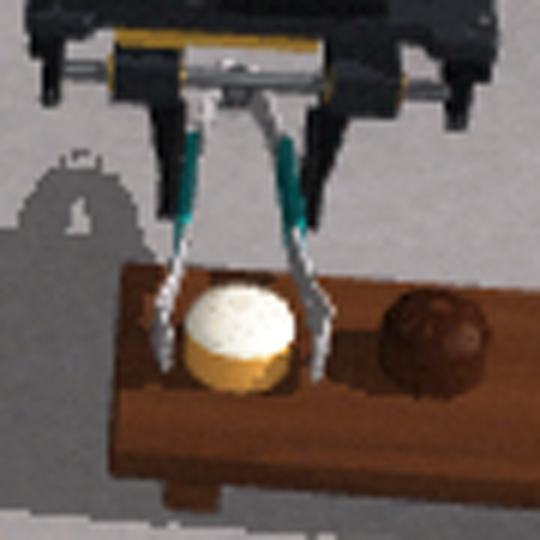

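View pics/t5.png

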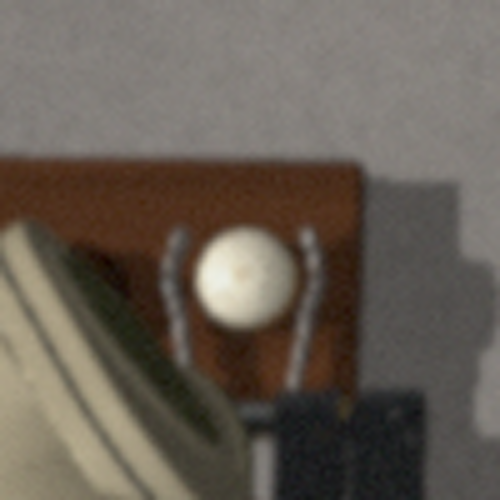

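Both views show the kahk centred between the jaws: in the top crop the jaws are at x 170 and 313, the kahk at 244. I'll lower slightly and close gradually.

```bash
python3 -m jog '[[0,0,0.2,0,0,0,0.17],[0,0,0,0,0,0,0.1],[0,0,0,0,0,0,0.05],[0,0,0,0,0,0,0],[0,0,0,0,0,0,-0.05],[0,0,0,0,0,0,-0.1],[0,0,0,0,0,0,-0.15],[0,0,0,0,0,0,-0.2],[0,0,0,0,0,0,-0.25],[0,0,0,0,0,0,-0.3],[0,0,0,0,0,0,-0.3],[0,0,0,0,0,0,-0.3]]' 22; python3 -c "
from st import *
S=r.camera('scene');T=r.camera('top')
crop(S,(345,145,435,235),'s6.png',6);crop(T,(200,150,300,250),'t6.png',5)"
```

```text
time: 11.42
ee_pos: [0.4298, 0.1865, 0.0595]
eef_rot: [1.0, -0.0, 0.0, 0.0]
ft_force: [0.6, 0.0, -0.5]
width: 0.0399
t 11.425 p [0.4298 0.1865 0.0595] yaw -0.0003 z [ 0.e+00 -1.e-04 -1.e+00] F [ 0.63  0.01 -0.53] w 0.0399
```

View pics/s6.png

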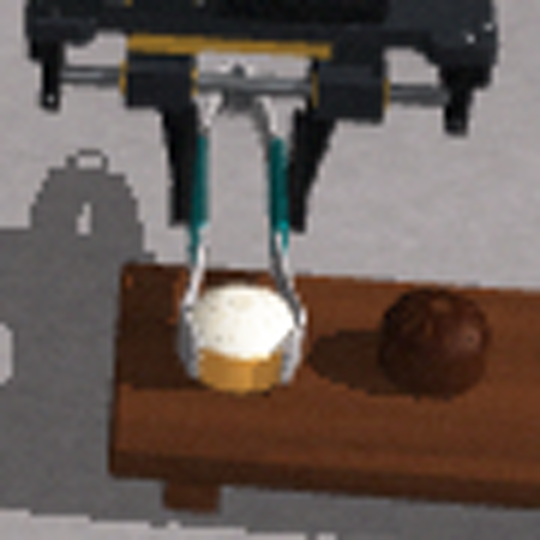

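View pics/t6.png

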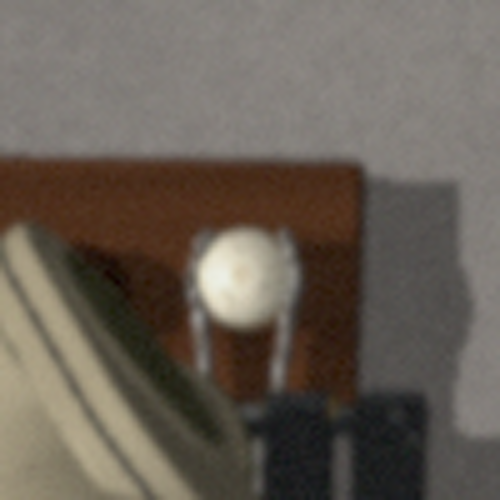

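The grips stopped at 39.9 mm, as expected for the 44 mm kahk, and the top crop shows both jaws against its sides. I'll lift.

```bash
python3 -m jog '[[0,0,-0.3,0,0,0,-0.3],[0,0,-0.8,0,0,0,-0.3],[0,0,-1.2,0,0,0,-0.3],[0,0,-1.5,0,0,0,-0.3],[0,0,-1.5,0,0,0,-0.3],[0,0,-1.5,0,0,0,-0.3],[0,0,-1.2,0,0,0,-0.3],[0,0,-0.6,0,0,0,-0.3],[0,0,0,0,0,0,-0.3],[0,0,0,0,0,0,-0.3]]'; python3 -c "
from st import *
need([.441,-.261,.14])
S=r.camera('scene');T=r.camera('top')
crop(S,(345,115,435,225),'s7.png',5);crop(T,(200,150,300,250),'t7.png',5)"
```

```text
time: 12.78
ee_pos: [0.4295, 0.1864, 0.1451]
eef_rot: [1.0, -0.0, -0.0, 0.0]
ft_force: [0.2, 0.1, -1.9]
width: 0.0398
t 12.775 p [0.4295 0.1864 0.1451] yaw -0.0002 z [-7.e-04 -3.e-04 -1.e+00] F [ 0.24  0.06 -1.91] w 0.0398
need cm tool [ 1.16 44.74  0.52]
```

View pics/s7.png

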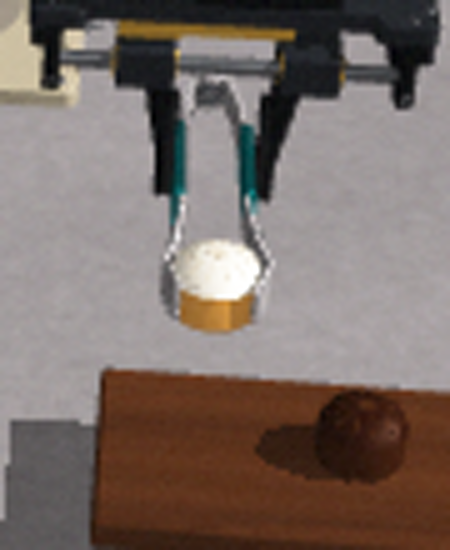

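View pics/t7.png

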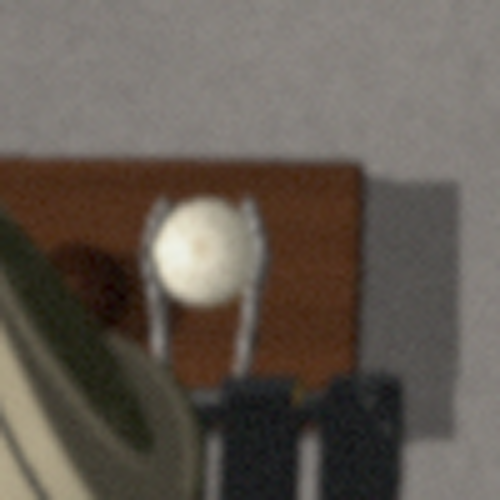

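The kahk is off the board, level and pinched. I'll carry it to the bowl.

```bash
python3 -m jog '[[0,0.5,0,0,0,0,-0.3],[0,1,0,0,0,0,-0.3],[0.1,1.5,0,0,0,0,-0.3],[0.1,2,0,0,0,0,-0.3],[0.1,2.5,0,0,0,0,-0.3],[0.1,2.5,0,0,0,0,-0.3],[0.1,2.5,0,0,0,0,-0.3],[0.1,2.5,0,0,0,0,-0.3],[0.1,2.5,0,0,0,0,-0.3],[0.1,2.5,0,0,0,0,-0.3],[0.1,2.5,0,0,0,0,-0.3],[0.1,2.5,0,0,0,0,-0.3],[0.1,2.5,0,0,0,0,-0.3],[0.1,2.5,0,0,0,0,-0.3],[0,2.5,0,0,0,0,-0.3],[0,2.5,0,0,0,0,-0.3],[0,2.5,0,0,0,0,-0.3],[0,2.5,0,0,0,0,-0.3],[0,2,0,0,0,0,-0.3],[0,1.4,0,0,0,0,-0.3]]' && python3 -m jog '[[0,0.8,0,0,0,0,-0.3],[0,0.4,0,0,0,0,-0.3],[0,0.1,0.4,0,0,0,-0.3],[0,0,0.4,0,0,0,-0.3],[0,0,0,0,0,0,-0.3],[0,0,0,0,0,0,-0.3],[0,0,0,0,0,0,-0.3]]'; python3 -c "
from st import *
need([.441,-.261,.135])
S=r.camera('scene');T=r.camera('top')
crop(S,(150,85,290,225),'s8.png',4);crop(T,(380,140,500,260),'t8.png',5)
cv2.imwrite('pics/s8f.png',S['frame'][:,:,::-1])"
```

```text
time: 15.38
ee_pos: [0.4413, -0.2487, 0.1455]
eef_rot: [1.0, -0.001, -0.0, -0.0]
ft_force: [0.0, 0.6, -0.7]
width: 0.0397
time: 16.25
ee_pos: [0.4418, -0.2605, 0.1377]
eef_rot: [1.0, -0.0, 0.0, 0.0]
ft_force: [-0.4, -0.5, -1.5]
width: 0.0399
t 16.25 p [ 0.4418 -0.2605  0.1377] yaw -0.0001 z [ 3.e-04 -2.e-04 -1.e+00] F [-0.45 -0.48 -1.5 ] w 0.0399
need cm tool [-0.08  0.05  0.27]
```

View pics/s8.png

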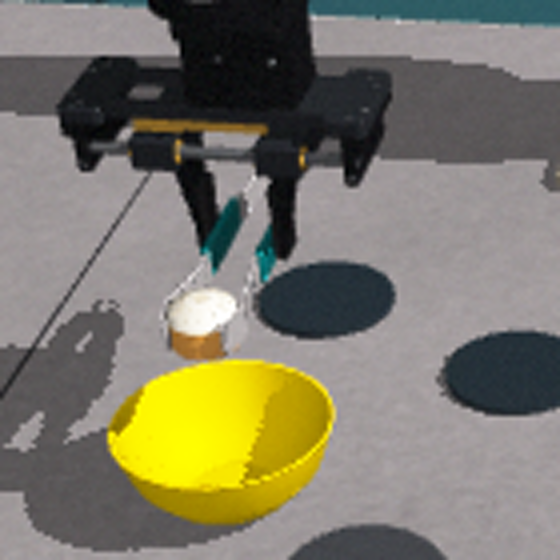

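View pics/t8.png

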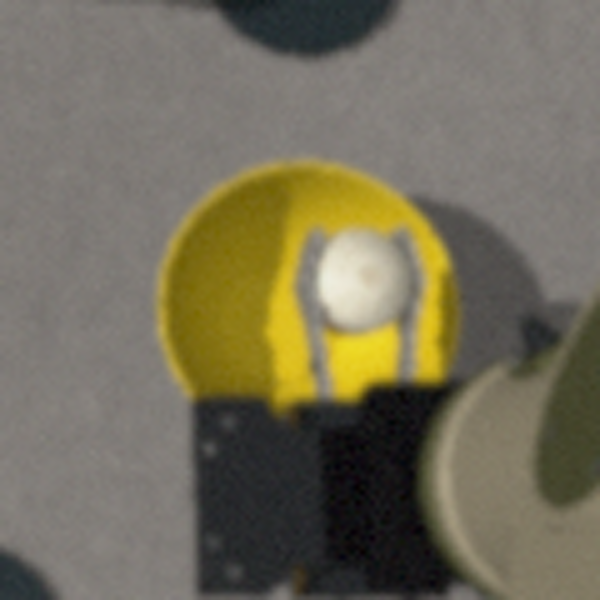

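View pics/s8f.png

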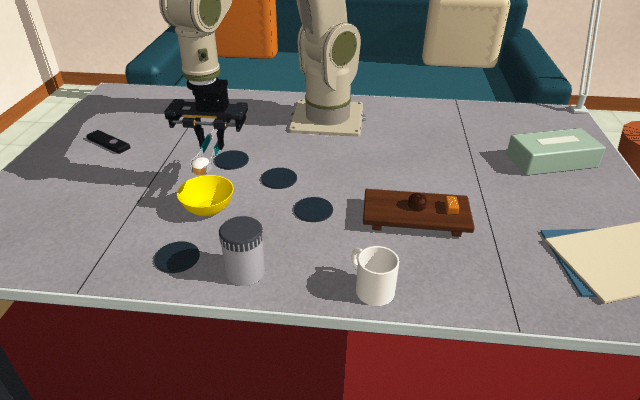

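```bash
python3 -c "
from st import *
S=r.camera('scene');T=r.camera('top')
f=lambda x:np.round(x,4)
k=(380+363/5,140+280/5)
print('top kahk',f(atz(T,k,.137)),'tri',*map(f,tri(S,(150+202/4,85+323/4),T,k)))
h=hsv(S); m=(h[...,0]>22)&(h[...,0]<34)&(h[...,1]>150); m[:150]=0
b=max(blobs(m),key=lambda q:q[1][4]); print(b[1])
# predicted rim outline in both views for bowl at candidates
a=np.linspace(0,2*np.pi,90)
for c in ([.536,-.261],[.53,-.258]):
  for n,p in(('S',S),('T',T)):
    q=proj(p,np.c_[c[0]+.07*np.cos(a),c[1]+.07*np.sin(a),0*a+.058]); print(c,n,f([q.min(0),q.max(0)]).tolist())
"
```

```text
t 16.35 p [ 0.4418 -0.2605  0.1377] yaw -0.0001 z [ 2.e-04 -2.e-04 -1.e+00] F [ 0.01  0.66 -1.17] w 0.0398
top kahk [ 0.5375 -0.2616  0.137 ] tri [ 0.5381 -0.2612  0.1302] 0.005
[177, 175, 57, 41, 1787]
[0.536, -0.261] S [[175.0525, 173.9111], [232.0137, 206.4403]]
[0.536, -0.261] T [[411.5322, 172.1838], [472.1804, 232.0919]]
[0.53, -0.258] S [[177.032, 172.721], [233.7537, 205.011]]
[0.53, -0.258] T [[410.2954, 174.6927], [470.9954, 234.709]]
```

The kahk is within a few mm of the bowl's axis and about 6 cm above the rim. I'll check drift and the bystanders, then hand in.

```bash
python3 -m jog '[[0,0,0,0,0,0,-0.3],[0,0,0,0,0,0,-0.3],[0,0,0,0,0,0,-0.3],[0,0,0,0,0,0,-0.3]]'; python3 -c "
from st import *
S=r.camera('scene'); a=cv2.imread('pics/scene0.png')[:,:,::-1].astype(int); b=cv2.imread('pics/s8f.png')[:,:,::-1].astype(int); c=S['frame'].astype(int)
box={'board+others':(398,183,480,240),'mug':(348,240,402,310),'can':(215,215,270,292),'bowl low':(175,196,236,218),'kahk now':(185,145,225,175)}
for n,(x0,y0,x1,y1) in box.items(): print(n,'vs start',np.abs(a-c)[y0:y1,x0:x1].mean().round(2),'vs prev',np.abs(b-c)[y0:y1,x0:x1].mean().round(2))
print(np.abs(s['joint_vel']).max())
r.close_job()"
```

```text
time: 16.95
ee_pos: [0.4417, -0.2605, 0.1376]
eef_rot: [1.0, -0.0, 0.0, 0.0]
ft_force: [-0.1, -0.2, -1.3]
width: 0.0401
t 16.95 p [ 0.4417 -0.2605  0.1376] yaw -0.0002 z [ 0.e+00 -1.e-04 -1.e+00] F [-0.09 -0.19 -1.29] w 0.0401
board+others vs start 3.66 vs prev 1.87
mug vs start 4.96 vs prev 1.44
can vs start 4.24 vs prev 1.65
bowl low vs start 3.37 vs prev 1.12
kahk now vs start 27.65 vs prev 2.26
0.0018416157814139435
the job is handed in; nothing more can be done
```

I picked up the tongs from the leftmost coaster, lifted the kahk off the board with them, and handed the job in at about 17 s with it held still over the yellow bowl. No verdict was reported.

**Last checks:**
- **Position:** The kahk is within about 3 mm of the bowl's axis. Its underside is about 6 cm above the rim, worked out from the tool height.
- **Hold:** The grips are 40 mm apart under a 22 N grip setting. The kahk and the tongs showed no drift between the last pictures.
- **Other things:** By eye in the last full scene picture, the board, the other two pastries, the bowl, the mug and the canister were where they started. A rough pixel comparison with the first picture showed only small differences, some of them probably image noise and lighting.

**Disagreement:** The two cameras differed by about 3 mm sideways, and one triangulated kahk height came out about 6 mm off what the description implies. Neither is large against the tolerances. I aligned the jaws to the kahk within each view, so the sideways offset did not matter.

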